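# Prime the slideway lubrication pump of the comparator

## Task

Prime the hand lubrication pump: press its mushroom knob down to the bottom and let it come all the way back up, again and again, until the steel indicator pin beside it stands fully out (the black ring round the pin is clear of its brass collar). Do not touch the pin itself, leave the inspection pieces around the pump where they are, and finish with the knob released and up.

Things in the scene. Friction and masses are not known exactly. Their poses are not given: they have to be found in the camera images.
- pump: grey hand pump bolted to the bench, foot plate 110 (x) x 200 (y); origin on the bench, z up. Plunger axis vertical at x 0, y +45, over a barrel 60 across, 85 high (collar 34 across to z 95). Indicator block 50 x 50, 80 high, centred at y -35, its brass collar 28 across to z 86. A low black filler cap, 28 across, top at z 54, at y -80, does nothing.
- knob_top (a point): centre of the flat top of the plunger's black mushroom knob (48 across, 16 thick, flat top about 36 across); 140 above the bench when up, 120 when fully down; moves with the plunger.
- plunger (a joint): how far the plunger is pressed, m: 0 up, 0.020 at the bottom stop. Its spring takes 4 N to start, 9 N at the bottom, 2 N more as the pin moves; released, it returns in about 0.3 s. Inside is a ratchet: a stroke raises the pin, the return leaves it. A full stroke gains 7 mm (the first 3 to 10 mm); if it does not rise fully (within 1 mm) or stops over 2 mm short of the bottom, a stroke may gain nothing.
- pin_tip (a point): centre of the top of the indicator pin, a plain vertical steel pin 14 across rising from the brass collar 80 mm beside the plunger's axis; 89 above the bench when in, 122 when fully out; moves with the pin.
- pin (a joint): how far the indicator pin is out, m: 0 in (tip 3 mm proud of its collar), about 0.033 fully out, when the black rubber ring round it (27.5 to 30.5 mm below the tip) stands clear above the collar. Friction keeps it in place. It starts between 0 and 0.013: 3 to 5 full strokes are needed; once fully out, further strokes do not move it.
- cube: drilled steel inspection cube, 55 x 55 x 55; origin at the centre of its underside. Bystander.
- ring_gauge: steel ring gauge lying flat, 60 across, 36 bore, 20 high; origin at the centre of its underside. Bystander.
- plug_gauge: dark steel plug gauge standing upright, 28 across at the foot, 16 at the stem, 52 high; origin at the centre of its underside. Bystander.
- parallel: plain steel parallel block lying flat, 25 x 60 x 18 high (60 along its y); origin at the centre of its underside. Bystander.
Things that resemble listed ones, but are neither listed nor needed, are in the scene too. Of the things like the pump, leave any that is pink; of the rest the smaller one is meant.

How it is judged:
By the outcome, as a careful person would: the job done as asked, in the order asked, and still so for the second after the job is handed in, with the robot touching nothing.
It also fails if it takes over 45 s, if anything falls off the work surface, if the arm or the gripper's body presses on something with over 40 N, if the wrist force passes 120 N, or if a joint passes its speed limit or range.

## Robot

A 6-joint arm with a two-finger parallel gripper is mounted at the origin on the work surface. World frame = base frame: x ahead of the robot, y to its left, z up, the work surface at z = 0. Lengths are in m, angles in rad, forces in N, time in s.
With the tool pointing down it reaches from about 0.3 to 0.875 m from the base axis. Payload 6.4 kg.
Tool frame: the origin (TCP) lies midway between the tips of the shut fingers; the grasp point (between the pads) lies 19 mm behind it (ctrl.tcp_to_grasp is the distance from the TCP to the grasp point, in m); z points along the fingers, y is the direction in which the jaws open and shut (so a half turn about z gives the same grasp; the last joint's range is limited). The gripper opens to 85 mm and grips with 20 to 120 N. Pads are 22 mm wide; open, the fingers measure 114 mm over their backs; the gripper's body (76 mm by 85 mm) begins 54 mm behind the grasp point. The pads swing forward as they close: fully open they stand 13 mm farther back than shut.
Start: joints at [-0.206, 0.181, 1.607, -0, 1.354, -0.206], TCP at [0.575, 0, 0.231] pointing down, gripper open.
Joint ranges: [-2.99, 2.99], [-0.89, 2.07], [0.3, 2.58], [-1.14, 4.28], [0, 2.63], [-3.12, 3.12]. Speed limits (rad/s): [2.57, 2.57, 3.01, 3.14, 3.14, 3.14].

## Interface

Orientations are given as a unit quaternion [w, x, y, z].
In Python, from bench import monitor, imaging, order, spotter, ctrl gives the robot as it stands.
- The arm moves only by the shell command python3 -m pendant 'ROWS'. ROWS is JSON, a list that holds one entry, the list of rows, each a list of 5 numbers: the shift along the world's x, y, z in mm, then the turn about the world's z in degrees, then the finger opening in mm, from 0 to 85.4. A call has 1 to 8 rows; each row shifts and turns the commanded pose from where the row before left it; what a row does not reach is not made up. A row lasts 1/8 s, in which the tool goes at most 62.5 mm and 10.7 degrees, less where a joint would pass 70% of its speed; a pose out of reach is approached as far as the arm can. A call with a gripper value outside its range is refused whole. The fingers move at their own pace and stop on an object; the grip force is fixed at half the most. Time passes only in rows, so rows that do not move let the fingers close. It gives the time, the measured TCP pose, the force and the opening at its end, in the units of the state.
- monitor.get_obs(): the state, without advancing time (a new reading comes with each control period).
- imaging.camera(name): name is "scene" or "side" or "wrist"; returns a dict with "img" (400x640x3 uint8, red, green, blue), "vfov" (degrees; the focal length in pixels is half the picture's height over the tangent of half this angle, whatever the lens; pixels are square), "cx", "cy" (the principal point, pixels), "distortion" ([k1, k2, p1, p2, k3] as OpenCV has them; the pictures are not rectified), "origin" and "orientation" of the camera in the world. Camera axes: x right, y down, z forward; pixel columns grow to the right and rows downward; lengths in m; the calibration is good to about 2 mm. A picture is of the moment at which its call begins. There is no depth.
- order.hand_in(): hands the job in, once; it reports no verdict.
Trained networks look in the newest picture that a camera, given by its name, has taken for a name from the list of things; names that differ only in an ending like _2 or _b are one class to them, and where a whole thing is asked for, a point or a joint stands for the part that bears it (a point fixed in the world has none). Each returns a list of dicts, best first, with "confidence" (0 to 1); they miss things now and then, are a little off and sometimes report something else, mostly with a low value. They report only what shows in the picture. A call takes as long as a camera call. They do not tell look-alikes from the thing itself.
- spotter.recognise(camera, thing): "at" ([x, y, z] in m, in the coordinates of the camera as it stood for that picture, good to about 4 mm: the middle of the surface that is visible of it).
- spotter.tip_of(camera, thing): "at" ([x, y, z] in m, in the coordinates of the camera as it stood for that picture, good to about 4 mm: a listed point, or the origin of a listed thing).
The state is a dict: "time_s": time; "q": joint angles; "dq": joint speeds; "joint_efforts": joint torques, N m; "eef_pos": TCP position; "eef_rot": TCP orientation; "wrist_force": force on the tool from outside, world axes, zero at the start; "torque": the same for the moment, N m; "opening": opening from 0.0 (shut) to 1.0 (fully open).
Only numpy, scipy, OpenCV 4.12 (cv2) and the standard library are available. Lean on these libraries where they do the work, as an engineer would, in place of code of your own. Each camera call takes 0.05 s, during which the arm holds its last target. There are 200 camera calls.

## Working session

There is one attempt and no reset: what is moved stays moved. The work goes in short steps, Python scripts to look and compute and a shell command to move; the robot and the scene stay as the last step left them, time stands still between calls to the robot, and variables do not carry over. Pictures are saved under pics/ and viewed, about 8 in all and at most 12, crops included, and the job is handed in when it is done.

```bash
mkdir -p pics
cat > h.py <<'E'
import numpy as np, cv2
from scipy.spatial.transform import Rotation as R
from bench import monitor, imaging, order, spotter, ctrl
def rot(c):
    o=np.array(c["orientation"],float)
    return o if o.shape==(3,3) else R.from_quat(o[[1,2,3,0]]).as_matrix()
def K(c):
    f=200/np.tan(np.radians(c["vfov"])/2); return np.array([[f,0,c["cx"]],[0,f,c["cy"]],[0,0,1.]])
def world(c,p): return rot(c)@np.array(p)+np.array(c["origin"])
def proj(c,P):
    Rm=rot(c).T; t=-Rm@np.array(c["origin"])
    return cv2.projectPoints(np.array(P,float).reshape(-1,1,3),cv2.Rodrigues(Rm)[0],t,K(c),np.array(c["distortion"],float))[0].reshape(-1,2)
def ray(c,px,z):
    u=cv2.undistortPoints(np.array([[px]],float),K(c),np.array(c["distortion"],float)).ravel()
    d=rot(c)@np.array([u[0],u[1],1]); o=np.array(c["origin"]); return o+d*(z-o[2])/d[2]
def save(c,n,crop=None,s=1):
    im=c["img"][:,:,::-1]
    if crop: x,y,w,h=crop; im=im[y:y+h,x:x+w]
    cv2.imwrite("pics/"+n,cv2.resize(im,None,fx=s,fy=s,interpolation=cv2.INTER_CUBIC))
E
python3 - <<'E'
from h import *
ims=[]
for n in ["scene","side"]:
    c=imaging.camera(n); save(c,n+"0.png",s=1.25); print(n,np.round(c["origin"],3),rot(c)[:,2].round(2))
    for t in ["pump","knob_top","pin_tip","cube","ring_gauge","plug_gauge","parallel"]:
        for r in spotter.tip_of(n,t): print(t,round(r["confidence"],2),world(c,r["at"]).round(3),proj(c,world(c,r["at"])).round())
print(monitor.get_obs())
E
```

```text
scene [0.981 0.558 0.722] [-0.41 -0.63 -0.66]
pump 0.98 [ 0.598 -0.354 -0.002] [[261. 164.]]
pump 0.96 [ 0.524 -0.094 -0.001] [[333. 207.]]
pump 0.96 [ 0.631  0.207 -0.   ] [[372. 313.]]
knob_top 0.59 [0.619 0.262 0.179] [[409. 271.]]
knob_top 0.58 [ 0.522 -0.054  0.142] [[346. 170.]]
knob_top 0.47 [ 0.589 -0.308  0.139] [[268. 128.]]
pin_tip 0.56 [0.64  0.16  0.118] [[358. 260.]]
pin_tip 0.53 [ 0.527 -0.134  0.1  ] [[324. 167.]]
cube 0.65 [ 0.413 -0.176 -0.001] [[350. 176.]]
cube 0.51 [ 0.525 -0.135  0.097] [[325. 168.]]
ring_gauge 0.66 [ 0.409 -0.032  0.002] [[385. 204.]]
ring_gauge 0.37 [ 0.524 -0.056  0.142] [[344. 169.]]
plug_gauge 0.52 [ 0.64  -0.009  0.001] [[312. 245.]]
parallel 0.78 [ 0.656 -0.163  0.   ] [[274. 209.]]
side [ 0.091 -0.556  0.61 ] [ 0.57  0.59 -0.57]
pump 0.8 [ 0.524 -0.099 -0.001] [[317. 265.]]
pump 0.72 [ 0.6   -0.357  0.   ] [[430. 310.]]
pump 0.65 [ 0.633  0.206 -0.001] [[273. 195.]]
knob_top 0.94 [ 0.585 -0.31   0.145] [[419. 250.]]
knob_top 0.83 [0.618 0.258 0.185] [[252. 133.]]
knob_top 0.6 [ 0.524 -0.054  0.142] [[302. 207.]]
pin_tip 0.68 [ 0.523 -0.0
[... 403 characters left out ...]
 -0.004] [[376. 253.]]
{'time_s': 0.8, 'q': array([-2.06292809e-01,  1.80743796e-01,  1.60701283e+00,  8.02849669e-06,
        1.35379296e+00, -2.06277089e-01]), 'dq': array([-0.00028226, -0.00098062,  0.00066467, -0.00192641, -0.00247035,
        0.00195491]), 'joint_efforts': array([ 1.26383264e-03, -4.44799483e+01, -3.51664174e+01, -2.92110008e-04,
        6.44293868e-04,  4.50701236e-06]), 'eef_pos': array([5.75014797e-01, 2.10978657e-05, 2.31313880e-01]), 'eef_rot': array([1.58765218e-05, 7.07112950e-01, 7.07100612e-01, 1.50655122e-05]), 'wrist_force': array([-1.02248102,  0.15585698, -0.33337144]), 'torque': array([-0.01804256,  0.01482225,  0.0227684 ]), 'opening': 0.9978628690544038}
```

View pics/scene0.png

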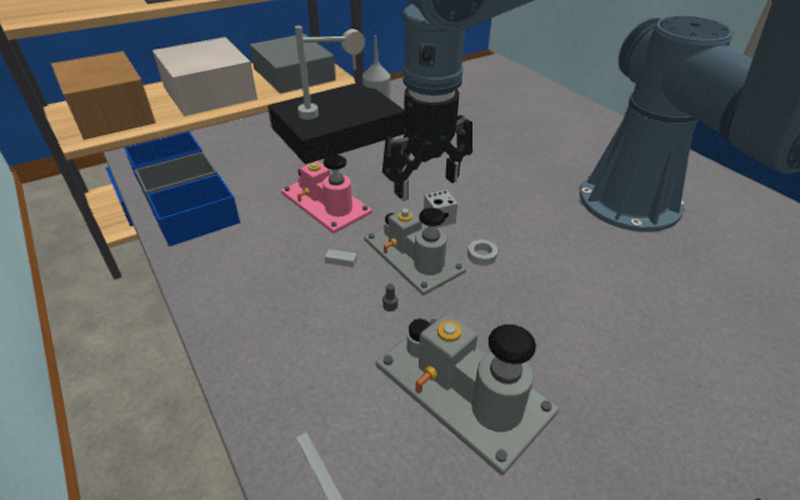

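View pics/side0.png

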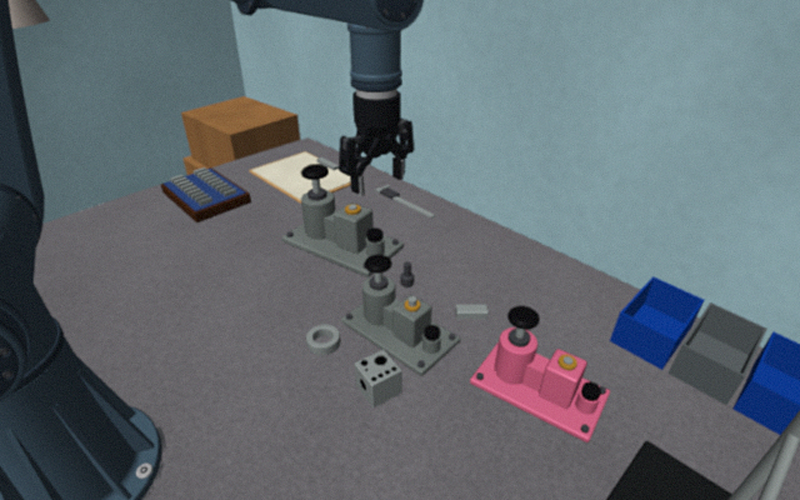

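Scene: the target is the smaller non-pink grey pump, at scene picture px (415,250) and side (400,320). The network fixes agree on the knob at about (0.523, -0.054, 0.142) and the pin at about (0.526, -0.131, 0.099), roughly 79 mm apart as specified. The other grey pump has its knob at z about 0.18, so it's the larger one. I'll move above the knob with the fingers shut.

```bash
python3 -m pendant '[[[-26,-27,0,0,0],[-26,-27,0,0,0],[0,0,-25,0,0],[0,0,-25,0,0],[0,0,0,0,0],[0,0,0,0,0]]]'
python3 - <<'E'
from h import *
for n in ["scene","side","wrist"]:
    c=imaging.camera(n)
    k=proj(c,[0.523,-0.054,0.14])[0]; print(n,k)
    for t in ["knob_top","pin_tip"]:
        for r in spotter.tip_of(n,t): print(t,round(r["confidence"],2),world(c,r["at"]).round(3))
    if n!="wrist":
        x,y=(k-[65,60]).astype(int); save(c,n+"1.png",(x,y,130,120),4)
    else: save(c,n+"1.png")
a=cv2.imread("pics/scene1.png");b=cv2.imread("pics/side1.png")
cv2.imwrite("pics/two1.png",cv2.resize(np.hstack([a,b]),(800,369)))
print(monitor.get_obs()["eef_pos"])
E
```

```text
time_s: 1.55
eef_pos: [0.5236, -0.0541, 0.1822]
eef_rot: [0.0, 0.707, 0.707, 0.0]
wrist_force: [1.0, 0.4, 0.6]
opening: -0.005
scene [345.2993735 170.6108135]
knob_top 0.85 [0.619 0.258 0.182]
knob_top 0.72 [ 0.522 -0.051  0.144]
knob_top 0.7 [ 0.588 -0.308  0.141]
pin_tip 0.53 [0.641 0.162 0.117]
pin_tip 0.35 [ 0.525 -0.135  0.098]
side [302.12488759 207.75525889]
knob_top 0.93 [ 0.582 -0.312  0.142]
knob_top 0.88 [0.619 0.259 0.181]
knob_top 0.62 [ 0.523 -0.054  0.143]
pin_tip 0.58 [ 0.528 -0.133  0.099]
pin_tip 0.53 [ 0.604 -0.386  0.089]
wrist [313.59083895 224.37779179]
knob_top 0.67 [ 0.522 -0.048  0.142]
[ 0.52312255 -0.0539691   0.18152375]
```

View pics/two1.png

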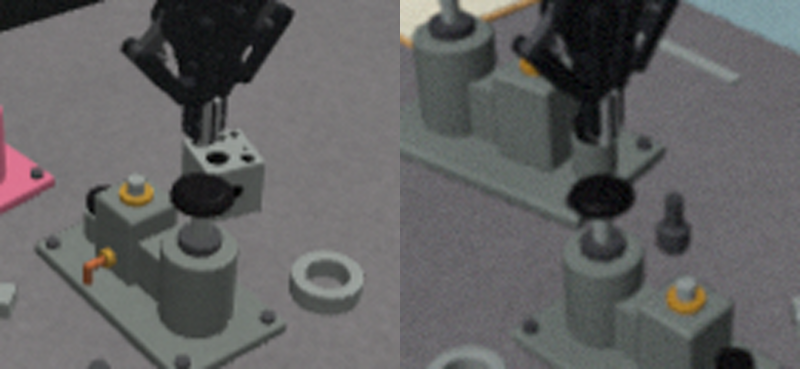

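The shut fingers sit over the knob's centre in both views, at crop px (203,195) and (601,195). I'll shift +2 mm in y and press the first stroke.

```bash
python3 -m pendant '[[[0,2,-20,0,0],[0,0,-20,0,0],[0,0,-8,0,0],[0,0,-8,0,0],[0,0,0,0,0],[0,0,0,0,0]]]'; python3 -m pendant '[[[0,0,-3,0,0],[0,0,-2,0,0],[0,0,0,0,0],[0,0,0,0,0]]]'
```

```text
time_s: 2.75
eef_pos: [0.5231, -0.0519, 0.1263]
eef_rot: [-0.0, 0.707, 0.707, -0.0]
wrist_force: [-3.8, 0.9, 7.4]
opening: 0.001
time_s: 3.25
eef_pos: [0.5231, -0.0519, 0.1217]
eef_rot: [-0.0, 0.707, 0.707, -0.0]
wrist_force: [-3.7, 2.0, 9.5]
opening: -0.001
```

Spring forces match the description. Next I'll look for the bottom stop.

```bash
python3 -m pendant '[[[0,0,-1.5,0,0],[0,0,0,0,0],[0,0,0,0,0]]]'; python3 -m pendant '[[[0,0,-1.5,0,0],[0,0,0,0,0],[0,0,0,0,0]]]'
```

```text
time_s: 3.62
eef_pos: [0.5231, -0.0519, 0.1202]
eef_rot: [-0.0, 0.707, 0.707, -0.0]
wrist_force: [-4.0, 1.3, 10.1]
opening: 0.0
time_s: 4.0
eef_pos: [0.5232, -0.0519, 0.1199]
eef_rot: [0.0, 0.707, 0.707, -0.0]
wrist_force: [-9.1, 3.3, 19.8]
opening: -0.002
```

The stop is at z = 0.120, where the force jumps to 20 N. I'll release fully and check the pin.

```bash
python3 -m pendant '[[[0,0,15,0,0],[0,0,17,0,0],[0,0,0,0,0],[0,0,0,0,0],[0,0,0,0,0]]]'
cat > look.py <<'E'
import sys
from h import *
o=[]
for n in ["scene","side"]:
    c=imaging.camera(n)
    for t in ["knob_top","pin_tip"]:
        for r in spotter.tip_of(n,t):
            w=world(c,r["at"])
            if np.hypot(w[0]-.525,w[1]+.093)<.06: print(n,t,round(r["confidence"],2),w.round(3))
    k=proj(c,[0.525,-0.093,0.11])[0]; x,y=(k-[50,45]).astype(int)
    save(c,"t.png",(x,y,100,90),4); o.append(cv2.imread("pics/t.png"))
cv2.imwrite("pics/%s.png"%sys.argv[1],np.hstack(o))
E
python3 look.py s1
```

```text
time_s: 4.62
eef_pos: [0.5224, -0.0518, 0.1484]
eef_rot: [-0.001, 0.707, 0.707, -0.0]
wrist_force: [0.5, 0.9, 0.7]
opening: -0.001
scene knob_top 0.54 [ 0.526 -0.056  0.143]
side knob_top 0.61 [ 0.526 -0.051  0.14 ]
side pin_tip 0.66 [ 0.524 -0.13   0.108]
side pin_tip 0.44 [ 0.525 -0.054  0.142]
```

View pics/s1.png

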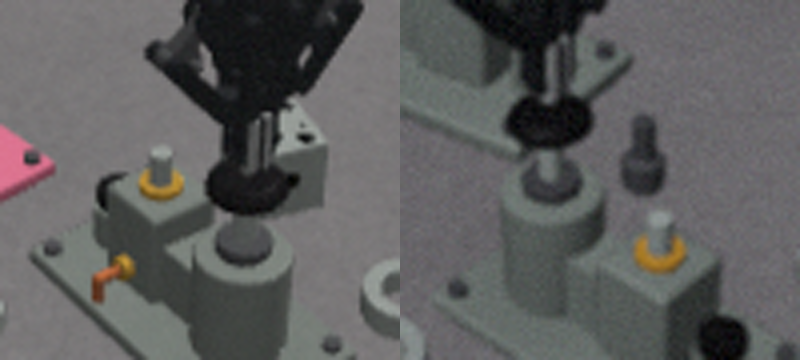

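The pin has visibly risen, to crop px (160,150) and (660,215), about z 0.107, and the knob is back up. Two more strokes.

```bash
for i in 1; do python3 -m pendant '[[[0,0,-10,0,0],[0,0,-10,0,0],[0,0,-10,0,0],[0,0,0,0,0],[0,0,0,0,0],[0,0,0,0,0]]]'; python3 -m pendant '[[[0,0,15,0,0],[0,0,15,0,0],[0,0,0,0,0],[0,0,0,0,0],[0,0,0,0,0]]]';  python3 -m pendant '[[[0,0,-10,0,0],[0,0,-10,0,0],[0,0,-10,0,0],[0,0,0,0,0],[0,0,0,0,0],[0,0,0,0,0]]]'; python3 -m pendant '[[[0,0,15,0,0],[0,0,15,0,0],[0,0,0,0,0],[0,0,0,0,0],[0,0,0,0,0]]]'; done; python3 look.py s3
```

```text
time_s: 5.68
eef_pos: [0.5238, -0.0522, 0.1201]
eef_rot: [0.001, 0.707, 0.707, 0.0]
wrist_force: [-1.1, 0.6, 10.3]
opening: 0.005
time_s: 6.3
eef_pos: [0.5223, -0.0518, 0.1484]
eef_rot: [-0.001, 0.707, 0.707, -0.0]
wrist_force: [0.1, 0.0, -0.9]
opening: 0.0
time_s: 7.05
eef_pos: [0.5235, -0.0521, 0.12]
eef_rot: [0.0, 0.707, 0.707, 0.0]
wrist_force: [-2.8, 0.9, 11.0]
opening: -0.005
time_s: 7.68
eef_pos: [0.5223, -0.0518, 0.1483]
eef_rot: [-0.001, 0.707, 0.707, -0.0]
wrist_force: [-0.5, -0.1, -0.3]
opening: -0.001
scene knob_top 0.78 [ 0.524 -0.056  0.143]
scene knob_top 0.52 [ 0.526 -0.134  0.121]
scene pin_tip 0.66 [ 0.526 -0.136  0.119]
side knob_top 0.55 [ 0.525 -0.054  0.14 ]
side pin_tip 0.69 [ 0.529 -0.13   0.124]
```

View pics/s3.png

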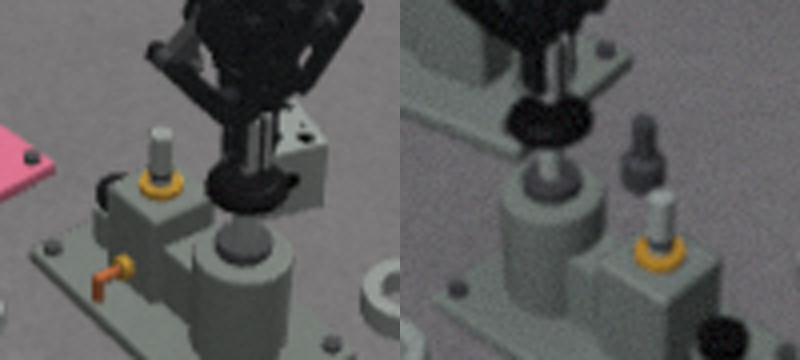

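The pin tip is at about z 0.120, and a dark band is just emerging above the collar (crop px (160,180) and (660,243)). Extra strokes do no harm, so I'll do two more, with slightly deeper presses, then retreat upward.

```bash
python3 -m pendant '[[[0,0,-10,0,0],[0,0,-10,0,0],[0,0,-10.5,0,0],[0,0,0,0,0],[0,0,0,0,0],[0,0,0,0,0]]]'; python3 -m pendant '[[[0,0,15,0,0],[0,0,15.5,0,0],[0,0,0,0,0],[0,0,0,0,0],[0,0,0,0,0]]]';  python3 -m pendant '[[[0,0,-10,0,0],[0,0,-10,0,0],[0,0,-10.5,0,0],[0,0,0,0,0],[0,0,0,0,0],[0,0,0,0,0]]]'; python3 -m pendant '[[[0,0,15,0,0],[0,0,20,0,0],[0,0,30,0,0],[0,0,30,0,0],[0,0,0,0,0],[0,0,0,0,0],[0,0,0,0,0]]]';  python3 look.py s5
python3 - <<'E'
from h import *
for n in ["scene","side"]:
    c=imaging.camera(n)
    for t in ["pump","cube","ring_gauge","plug_gauge","parallel"]:
        for r in spotter.tip_of(n,t): print(n,t,round(r["confidence"],2),world(c,r["at"]).round(3))
E
```

```text
time_s: 8.72
eef_pos: [0.5238, -0.0522, 0.12]
eef_rot: [0.001, 0.707, 0.707, 0.0]
wrist_force: [-2.4, 0.1, 12.6]
opening: -0.0
time_s: 9.35
eef_pos: [0.5223, -0.0518, 0.1483]
eef_rot: [-0.001, 0.707, 0.707, -0.0]
wrist_force: [0.3, 0.5, -0.0]
opening: -0.004
time_s: 10.1
eef_pos: [0.5237, -0.0522, 0.12]
eef_rot: [0.001, 0.707, 0.707, 0.0]
wrist_force: [-3.7, 1.0, 15.2]
opening: 0.001
time_s: 10.98
eef_pos: [0.5221, -0.0517, 0.212]
eef_rot: [-0.001, 0.707, 0.707, -0.001]
wrist_force: [0.5, -0.2, -0.6]
opening: -0.002
scene knob_top 0.52 [ 0.525 -0.053  0.143]
scene pin_tip 0.55 [ 0.525 -0.133  0.123]
side knob_top 0.62 [ 0.526 -0.052  0.142]
side pin_tip 0.42 [ 0.529 -0.131  0.125]
scene pump 0.9 [ 0.595 -0.354  0.002]
scene pump 0.88 [ 0.526 -0.098 -0.001]
scene pump 0.7 [ 0.63   0.204 -0.   ]
scene cube 0.85 [ 0.411 -0.177  0.002]
scene ring_gauge 0.69 [ 0.411 -0.032 -0.   ]
scene plug_gauge 0.51 [ 0.637 -0.01   0.001]
scene parallel 0.75 [ 0.66  -0.164  0.003]
side pump 0.97 [ 0.598 -0.355  0.001]
side pump 0.84 [ 0.631  0.208 -0.002]
side pump 0.77 [ 0.522 -0.101 -0.003]
side cube 0.58 [ 0.408 -0.177 -0.001]
side ring_gauge 0.73 [ 0.407 -0.029 -0.004]
side plug_gauge 0.48 [ 0.639 -0.008 -0.005]
side parallel 0.54 [ 0.655 -0.164 -0.006]
```

View pics/s5.png

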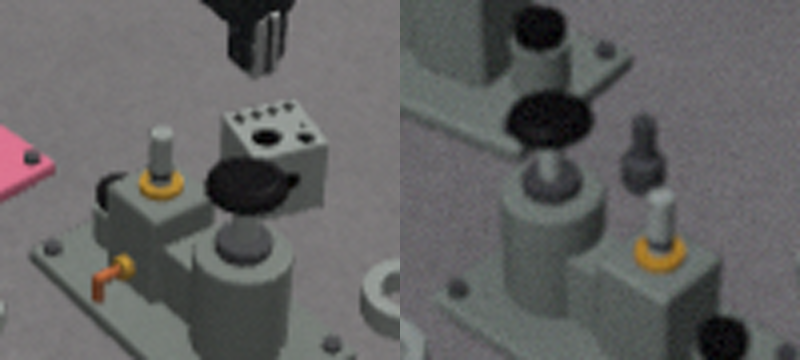

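The pin looks the same as after stroke 3 (tip at crop px (160,130) and (660,192)), and its dark ring is above the collar. Tip readings of 0.123 to 0.125 match the 0.122 expected when fully out. The knob is up at 0.142, the gripper is clear, and the bystanders haven't moved. Handing in.

```bash
python3 -c "
from h import *
print(order.hand_in())"
```

```text
the job is handed in; nothing more can be done
None
```

I primed the smaller grey pump with five full strokes and handed the job in at about 11 s. Each stroke pressed the knob to its bottom stop (z 0.120, about 10–20 N) with the fingers shut, then let it come fully up.

- **Pin:** the tip reads about 0.123–0.125 m, against 0.122 fully out. The black ring shows above the brass collar, and strokes 4 and 5 made no visible difference.
- **Knob:** it is released and up at about 0.142, against 0.140 expected.
- **Bystanders:** all four are where they started, within the networks' accuracy of about 4 mm.
- **Gripper:** it ended about 70 mm above the knob, touching nothing.

No check failed. The pin readings are 1–3 mm above nominal, within the same accuracy.

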